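# Extend the tub brush to its second stop and hold it ready

### The arm

A 6-joint arm with a two-finger parallel gripper is mounted at the origin on the work surface. World frame = base frame: x ahead of the robot, y to its left, z up, the work surface at z = 0. Lengths are in m, angles in rad, forces in N, time in s.
With the tool pointing down it reaches from about 0.425 to 0.95 m from the base axis. Payload 3.5 kg.
Tool frame: the origin (TCP) lies on the centre line of the jaws, within the pads' length; the fingertips stand 25 mm ahead of it and the grasp point (between the pads) lies 6 mm ahead of it; y points along the fingers, z is the direction in which the jaws open and shut, and the axes are right-handed (so a half turn about y gives the same grasp; the last joint's range is limited). The gripper opens to 85 mm and grips with 20 to 120 N. Pads are 22 mm wide; open, the fingers measure 114 mm over their backs; the gripper's body (76 mm by 85 mm) begins 54 mm behind the grasp point. The pads swing forward as they close: fully open they stand 13 mm farther back than shut.
Start: joints at [1.15, 0.286, 1.577, -0, 1.279, -0.15], TCP at [0.181, 0.65, 0.226] pointing down, gripper open.
Joint ranges: [-2.77, 2.77], [-0.9, 2.22], [0.21, 2.48], [-1.53, 4.67], [0.24, 2.81], [-2.84, 2.84]. Speed limits (rad/s): [2.79, 2.79, 3.14, 3.14, 3.14, 3.14].

### API

Orientations are given as a unit quaternion [x, y, z, w].
In Python, from plant import ctrl gives the robot as it stands.
- The arm moves only by the tool arm_command, never from a script. Its argument "steps" is a list of rows, each an object with "hand": the opening, from 0 (shut) to 1 (fully open); "travel": the shift along the tool's x, y, z in units of 0.3 m (1.0 is 0.3 m), a list of three; "rotation": the turn, a rotation vector about the tool's x, y, z in units of 30 degrees (1.0 is 30 degrees), a list of three. A call has 1 to 20 rows; each row shifts and turns the pose as measured when the row begins, along the tool's axes as they then stand; what a row does not reach is not made up. A row lasts 1/8 s, in which the tool goes at most 62.5 mm and 10.7 degrees, less where a joint would pass 70% of its speed; a pose out of reach is approached as far as the arm can. A call with a number of a shift or a turn outside -1 to 1 is refused whole. A call with a gripper value outside its range is refused whole. The fingers move at their own pace and stop on an object; "grip_force" is the grip in N (left out, the last holds). Time passes only in rows, so rows that do not move let the fingers close. It gives the time, the measured TCP pose, the force and the opening at its end, in the units of the state.
- ctrl.get_state(): the state, without advancing time (a new reading comes with each control period).
- ctrl.read_camera(name): name is "side" or "top" or "wrist"; returns (picture, depth): 420x560x3 uint8, blue, green, red; 420x560 float32, m along the optical axis (not along the pixel's ray), 0 where there is no reading.
- ctrl.camera_params(name): a dict with "fx", "fy", "cx", "cy" (pixels), "extrinsics" (4x4, takes a point from camera to world coordinates); the wrist camera has in their place "tool_from_camera" (4x4, takes a point from camera to tool coordinates, whose origin is the TCP and whose axes are the tool frame's). Camera axes: x right, y down, z forward; pixel columns grow to the right and rows downward; lengths in m; the calibration is good to about 2 mm. The wrist camera is an equidistant fisheye: a pixel r from the principal point sees the ray r / f radians off the axis. A picture is of the moment at which its call begins: read the wrist's pose just before it. camera_params takes no time and is no camera call.
- ctrl.sign_off(): hands the job in, once; it reports no verdict.
Trained networks look in the newest picture that a camera, given by its name, has taken for a name from the list of things; names that differ only in an ending like _2 or _b are one class to them, and where a whole thing is asked for, a point or a joint stands for the part that bears it (a point fixed in the world has none). Each returns a list of dicts, best first, with "score" (0 to 1); they miss things now and then, are a little off and sometimes report something else, mostly with a low value. They report only what shows in the picture. A call takes as long as a camera call. They do not tell look-alikes from the thing itself.
- ctrl.masks_of(camera, thing): "region" (420x560 bool, what is visible of it) and "at" ([column, row] in pixels, amid what is visible of it).
The state is a dict: "time": time; "qpos": joint angles; "dq": joint speeds; "joint_efforts": joint torques, N m; "eef_pos": TCP position; "tcp_rot": TCP orientation; "contact_force": force on the tool from outside, world axes, zero at the start; "wrist_torque": the same for the moment, N m; "opening": opening from 0.0 (shut) to 1.0 (fully open).
Only numpy, scipy, OpenCV 4.12 (cv2) and the standard library are available. Lean on these libraries where they do the work, as an engineer would, in place of code of your own. Each camera call takes 0.05 s, during which the arm holds its last target.

### The job

Get the telescoping tub brush ready to scrub with: squeeze in the coral button on its grip and draw the handle up past the first stop, so that it locks at the second stop (full length) with the button sprung back out. Then, with the button left out, lift the brush by its grip straight up, clear out of its holder, and finish still holding it there by the grip, upright and still, above the holder. Do not disturb the things on the turntable.

Things in the scene. Friction and masses are not known exactly. Their poses are not given: they have to be found in the camera images.
- brush: tub brush standing loose in the holder: bristle head 34 x 56 mm (x, y), 38 mm tall, then a steel tube 24 mm thick up to 150 mm. About 0.44 kg (0.38 to 0.50), plus 0.07 kg for the handle; only its weight holds it down, enough to keep the tube down while the handle is drawn. Origin: centre of the bristle tips (underside); z up along the tube, x to the side with the button and the lock holes.
- handle (a joint): how far the handle (rod with grip) is drawn out, m: 0 in, 0.030 first stop, 0.060 second stop (0.061 at most). At a stop a pin springs out and blocks it both ways (1.5 mm play). With the button in it slides freely past stops. Let go between stops, the button stays 2 to 3 mm in and springs out by itself at the next stop. It slides with 1 to 3 N of friction: it stays where it is left.
- button (a joint): how far the coral button is pushed in, m: 0 fully out (locked if at a stop), 0.0055 fully in; the handle is free above about 0.004. Its spring pushes out with 1 N at 0 and 3 N fully in.
- grip (a point): centre of the slate grip at the height of the button, on the brush's axis; moves with the handle. The grip is a rounded bar, 28 mm along brush x, 26 mm along brush y, 75 mm tall; its top is 25 mm above this point, its underside 50 mm below. Axes as the brush's. At the start 203 mm above the bristle tips. Its faces across brush y are plain.
- button_face (a point): middle of the outer face of the coral button (12 mm wide, 18 mm tall), which stands 6 mm out of the grip's face on the brush's +x side and moves along brush -x when pressed; the opposite face of the grip is plain and flat.
- holder: white ceramic drip cup fixed to the shelf, 48 x 70 x 46 mm tall outside, open on top, inside 38 x 60 mm, floor 6 mm thick. Origin: centre of its underside, on the shelf; x, y as the brush's, z up. The brush has 2 mm of play in it on each side.
- turntable: turntable organizer: grey foot fixed to the shelf and a white round plate 250 mm across that spins easily on it, its upper face 18 mm above the shelf, with a wooden centre knob up to 77 mm. Origin: centre of the foot's underside, on the shelf.
- dropper_bottle: closed amber glass dropper bottle, 33 mm in diameter, 101 mm tall, loose on the turntable. Origin: centre of its underside, z up.
- nail_clipper: chrome nail clipper, 56 x 14 x 14 mm, lying loose on the turntable. Origin: centre of its underside, z up.
- floss_case: mint plastic floss case, 44 x 40 x 18 mm, loose on the turntable. Origin: centre of its underside, z up.
- toothbrush_cup: white ceramic cup, 66 mm in diameter and 88 mm tall, with a blue toothbrush standing in it up to 190 mm, loose on the turntable. Origin: centre of its underside, z up.
There are look-alikes about, which are no part of the job. Several things have the shape of the holder; the one meant has the colours described above.

How it is judged:
On the way, in this order (a step that is already met when the one before it is completed fails the run):
1. the button is squeezed in while the handle is still fully in (value of joint button above 0.0032 m and value of joint handle below 0.004 m and contact force between the fingers and brush above 1 N), for 0.05 s.
2. the handle is drawn past the first stop (value of joint handle above 0.036 m).
3. the handle is locked at the second stop, the button sprung out (value of joint handle above 0.0575 m and value of joint button below 0.0015 m), for 0.2 s.
At the end, for the whole second after the job is handed in: Handle at least 57.5 mm out, button under 1.5 mm in; fingers hold the grip (within 45 mm of its point); bristle tips over 48 mm above the shelf, clear of the holder and within 80 mm of it from above; tilt under 0.2 rad, still; turntable things within 20 mm of their places (all of step 3 and contact force between the fingers and brush above 2 N and distance between the grasp point and grip below 0.045 m and height (world z) of brush above 0.048 m and contact force between brush and holder below 0.1 N and horizontal distance between brush and holder below 0.08 m and angle between brush's own z axis and vertical below 0.2 rad and linear speed of brush below 0.03 m/s and distance of each of dropper_bottle, nail_clipper, floss_case, toothbrush_cup from where it was at the start of the episode below 0.02 m); the arm keeps its last pose, push and grip.
It fails at once if the brush is tipped over or dropped askew (angle between brush's own z axis and vertical above 0.5 rad).
It fails at once if a thing on the turntable is pushed away or knocked over (distance of any of dropper_bottle, nail_clipper, floss_case, toothbrush_cup from where it was at the start of the episode above 0.03 m or angle between any of dropper_bottle, toothbrush_cup's own z axis and vertical above 0.5 rad).
It also fails if it takes over 46 s, if anything falls off the work surface, if the arm or the gripper's body presses on something with over 40 N, if the wrist force passes 120 N, or if a joint passes its speed limit or range.

## Working session

There is one attempt and no reset: what is moved stays moved. The work goes in short steps, Python scripts to look and compute and a tool call to move; the robot and the scene stay as the last step left them, time stands still between calls to the robot, and variables do not carry over. Pictures are saved under pics/ and viewed, and the job is handed in when it is done.

Besides the shell and the picture viewer there is one more tool, called as a command line: name --argument value ..., lists and objects as JSON in quotes. arm_command: Moves the arm, as the interface text tells. Shifts and turns lie within -1 to 1; 1 stands for 0.3 m of shift or 30 degrees of turn. Its arguments: {"type":"object","properties":{"steps":{"type":"array","items":{"type":"object","properties":{"hand":{"type":"number"},"travel":{"type":"array","items":{"type":"number","minimum":-1,"maximum":1}},"rotation":{"type":"array","items":{"type":"number","minimum":-1,"maximum":1}}}}},"grip_force":{"type":"number"}},"required":["steps"]}

```bash
mkdir -p pics
cat > h.py <<'E'
import numpy as np,cv2
from plant import ctrl
from scipy.spatial.transform import Rotation as R
def pts(cam,depth,mask):
    p=ctrl.camera_params(cam);v,u=np.nonzero(mask&(depth>0));z=depth[v,u]
    c=np.stack([(u-p['cx'])/p['fx']*z,(v-p['cy'])/p['fy']*z,z],1)
    T=np.array(p['extrinsics']);return c@T[:3,:3].T+T[:3,3],u,v
E
python3 - <<'E'
from h import *
s=ctrl.get_state();print({k:np.round(v,3) for k,v in s.items()})
for c in('side','top','wrist'):
    im,d=ctrl.read_camera(c);cv2.imwrite(f'pics/{c}0.png',im);np.save(f'/tmp/{c}.npy',d)
    for t in ('brush','grip','button_face','holder'):
        if c=='wrist':continue
        for m in ctrl.masks_of(c,t)[:4]:
            P,_,_=pts(c,d,m['region']);print(c,t,round(m['score'],2),m['at'],m['region'].sum(),np.round(np.median(P,0),3) if len(P) else 0,np.round(np.percentile(P,[2,98],axis=0),3).tolist() if len(P) else 0)
E
```

```text
{'time': np.float64(0.0), 'qpos': array([ 1.15 ,  0.287,  1.578, -0.   ,  1.279, -0.15 ]), 'dq': array([ 0.001, -0.001,  0.   , -0.001,  0.   ,  0.001]), 'joint_efforts': array([ 2.0000e-03, -4.0597e+01, -2.9264e+01, -0.0000e+00,  6.0000e-03,
        0.0000e+00]), 'eef_pos': array([0.18 , 0.65 , 0.225]), 'tcp_rot': array([ 0.701, -0.096,  0.095, -0.7  ]), 'contact_force': array([-0.895,  0.05 ,  0.764]), 'wrist_torque': array([ 0.058, -0.034, -0.043]), 'opening': np.float64(1.004)}
side brush 0.64 [350.8, 151.5] 1252 [ 0.498 -0.185  0.154] [[0.486, -0.21, 0.041], [0.516, -0.173, 0.234]]
side brush 0.55 [349.4, 128.5] 645 [ 0.5   -0.185  0.205] [[0.487, -0.466, -0.001], [0.603, -0.181, 0.235]]
side grip 0.65 [351.0, 128.2] 614 [ 0.499 -0.185  0.206] [[0.487, -0.345, 0.036], [0.543, -0.181, 0.235]]
side button_face 0.4 [352.8, 128.4] 613 [ 0.499 -0.185  0.206] [[0.487, -0.206, 0.158], [0.52, -0.181, 0.235]]
side holder 0.77 [345.5, 200.1] 574 [ 0.49  -0.164  0.029] [[0.474, -0.229, 0.001], [0.522, -0.158, 0.047]]
side holder 0.62 [328.8, 231.1] 1087 [ 0.491 -0.079  0.021] [[0.459, -0.112, 0.001], [0.518, -0.037, 0.047]]
top brush 0.88 [362.2, 230.0] 576 [ 0.5   -0.185  0.154] [[0.485, -0.262, -0.0], [0.522, -0.167, 0.235]]
top grip 0.75 [370.8, 227.7] 243 [ 0.5   -0.187  0.231] [[0.488, -0.204, 0.17], [0.516, -0.181, 0.235]]
top button_face 0.33 [343.9, 234.2] 329 [ 0.492 -0.174  0.032] [[0.473, -0.228, -0.001], [0.529, -0.156, 0.048]]
top holder 0.84 [337.2, 192.3] 721 [ 0.614 -0.146  0.008] [[0.585, -0.186, -0.002], [0.647, -0.109, 0.047]]
top holder 0.79 [343.7, 235.7] 287 [ 0.496 -0.172  0.034] [[0.473, -0.227, -0.002], [0.529, -0.157, 0.048]]
top holder 0.63 [312.6, 232.0] 606 [ 0.49  -0.074  0.007] [[0.461, -0.109, -0.0], [0.52, -0.037, 0.048]]
top holder 0.6 [364.6, 230.9] 584 [ 0.5   -0.185  0.153] [[0.485, -0.27, -0.001], [0.532, -0.167, 0.235]]
```

View pics/side0.png

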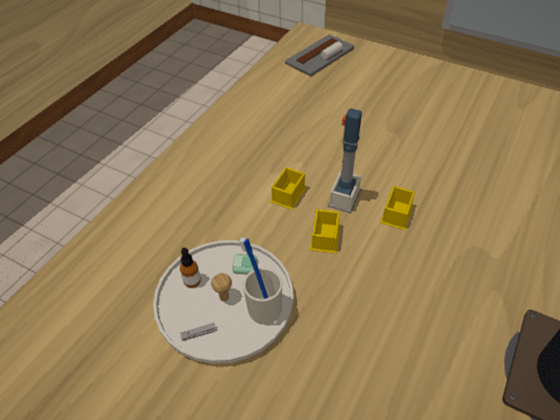

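View pics/top0.png

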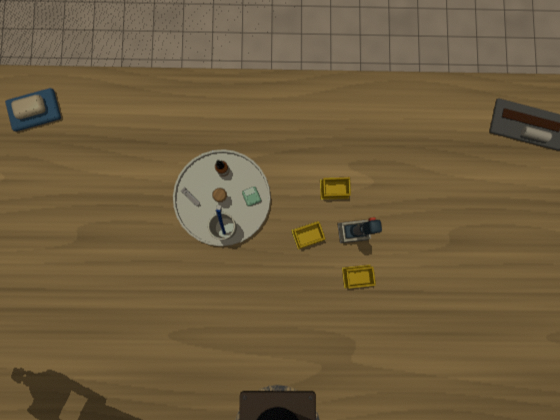

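Run:
```python
import cv2
a=cv2.imread('pics/side0.png')[90:250,270:430];b=cv2.imread('pics/top0.png')[170:290,290:410]
cv2.imwrite('pics/c0.png',cv2.hconcat([cv2.resize(a,(400,400),interpolation=2),cv2.resize(b,(400,400),interpolation=2)]))
```

```text
(no output)
```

View pics/c0.png

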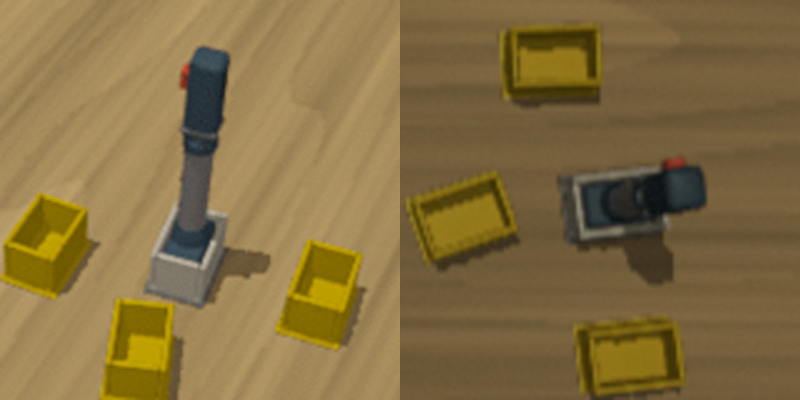

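Run:
```python
from h import *
s=ctrl.get_state();print(R.from_quat(s['tcp_rot']).as_matrix().round(3))
for c in('side','top'):
    im=cv2.imread(f'pics/{c}0.png');d=np.load(f'/tmp/{c}.npy')
    P,u,v=pts(c,d,d>0)
    near=(abs(P[:,0]-.5)<.05)&(abs(P[:,1]+.19)<.06)
    col=im[v,u].astype(int)
    red=near&(col[:,2]>col[:,1]+50)&(col[:,2]>col[:,0]+50)&(P[:,2]>.15)
    print(c,'red',P[red].round(3).tolist())
    g=near&(P[:,2]>.229)
    print('top',P[g].mean(0),np.percentile(P[g],[3,97],axis=0).round(4).tolist(),g.sum(),'rect',cv2.minAreaRect((P[g][:,:2]*1000).astype(np.float32)))
    h=near&(P[:,2]>.043)&(P[:,2]<.05)&(col.min(1)>110)
    print('rim',h.sum(),P[h].mean(0),cv2.minAreaRect((P[h][:,:2]*1000).astype(np.float32)))
    tube=near&(P[:,2]>.17)&(P[:,2]<.225)
    print('gripside',P[tube].mean(0))
P=ctrl.camera_params('wrist');print(P)
for t in('dropper_bottle','nail_clipper','floss_case','toothbrush_cup'):
    m=ctrl.masks_of('top',t)
    d=np.load('/tmp/top.npy')
    if m:
        Q,_,_=pts('top',d,m[0]['region']);print(t,m[0]['score'],m[0]['at'],np.median(Q,0).round(3))
```

```text
[[ 0.964  0.     0.268]
 [-0.268  0.     0.964]
 [ 0.    -1.     0.   ]]
side red [[0.522, -0.198, 0.216], [0.52, -0.199, 0.216], [0.512, -0.183, 0.23], [0.52, -0.194, 0.217], [0.518, -0.194, 0.218], [0.512, -0.183, 0.228], [0.52, -0.19, 0.218], [0.518, -0.188, 0.22], [0.517, -0.191, 0.218], [0.513, -0.185, 0.224], [0.517, -0.188, 0.218], [0.516, -0.188, 0.218], [0.519, -0.189, 0.214], [0.517, -0.187, 0.216], [0.516, -0.191, 0.214], [0.519, -0.188, 0.213], [0.518, -0.189, 0.212], [0.515, -0.189, 0.213], [0.519, -0.188, 0.21], [0.517, -0.189, 0.21], [0.514, -0.187, 0.213], [0.519, -0.188, 0.208], [0.518, -0.191, 0.206], [0.515, -0.188, 0.209], [0.519, -0.189, 0.205], [0.517, -0.19, 0.204], [0.513, -0.184, 0.211], [0.516, -0.188, 0.204]]
top [ 0.50050106 -0.19282081  0.23277891] [[0.4893, -0.2048, 0.2295], [0.5133, -0.1828, 0.236]] 131 rect ((501.50421142578125, -195.12918090820312), (26.15204429626465, 26.41960906982422), 7.168846130371094)
rim 123 [ 0.50253376 -0.18647704  0.04570274] ((501.2246398925781, -195.11932373046875), (47.83519744873047, 72.2315673828125), 6.67197322845459)

[... 675 characters left out ...]
432524  0.20066294]
{'fx': 325.19226210127806, 'fy': 325.19226210127806, 'cx': 277.17616604393095, 'cy': 209.71954851654277, 'tool_from_camera': array([[-7.66907970e-04,  9.55456277e-01,  2.95131691e-01,
        -7.55081167e-02],
       [-8.70178711e-04, -2.95132304e-01,  9.55455999e-01,
        -1.48024546e-01],
       [ 9.99999327e-01,  4.75929506e-04,  1.05775703e-03,
         6.97352905e-04],
       [ 0.00000000e+00,  0.00000000e+00,  0.00000000e+00,
         1.00000000e+00]])}
dropper_bottle 0.77 [223.4, 167.3] [0.651 0.145 0.07 ]
nail_clipper 0.64 [191.5, 197.9] [0.587 0.233 0.029]
floss_case 0.79 [251.1, 193.5] [0.587 0.074 0.034]
toothbrush_cup 0.79 [222.2, 224.0] [0.511 0.14  0.064]
```

arm_command --steps '[{"hand": 1, "travel": [0, -0.15, 0], "rotation": [0, 0, 0]}, {"hand": 1, "travel": [0, -0.15, 0], "rotation": [0, 0, 0]}, {"hand": 1, "travel": [0, -0.15, 0], "rotation": [0, 0, 0]}, {"hand": 1, "travel": [0.136, 0, -0.106], "rotation": [0, 0, 0]}, {"hand": 1, "travel": [0.136, 0, -0.106], "rotation": [0, 0, 0]}, {"hand": 1, "travel": [0.136, 0, -0.106], "rotation": [0, 0, 0]}, {"hand": 1, "travel": [0.136, 0, -0.106], "rotation": [0, 0, 0]}, {"hand": 1, "travel": [0.136, 0, -0.106], "rotation": [0, 0, 0]}, {"hand": 1, "travel": [0.136, 0, -0.106], "rotation": [0, 0, 0]}, {"hand": 1, "travel": [0.136, 0, -0.106], "rotation": [0, 0, 0]}, {"hand": 1, "travel": [0.136, 0, -0.106], "rotation": [0, 0, 0]}, {"hand": 1, "travel": [0.136, 0, -0.106], "rotation": [0, 0, 0]}]'

```text
time: 2.25
eef_pos: [0.4643, 0.268, 0.3677]
tcp_rot: [-0.7, 0.091, -0.095, 0.702]
contact_force: [0.6, 0.0, 0.2]
opening: 0.995
```

arm_command --steps '[{"hand": 1, "travel": [0.059, 0, -0.162], "rotation": [0, 0, 0]}, {"hand": 1, "travel": [0.059, 0, -0.162], "rotation": [0, 0, 0]}, {"hand": 1, "travel": [0.059, 0, -0.162], "rotation": [0, 0, 0]}, {"hand": 1, "travel": [0.059, 0, -0.162], "rotation": [0, 0, 0]}, {"hand": 1, "travel": [0.059, 0, -0.162], "rotation": [0, 0, 0]}, {"hand": 1, "travel": [0.059, 0, -0.162], "rotation": [0, 0, 0]}, {"hand": 1, "travel": [0.059, 0, -0.162], "rotation": [0, 0, 0]}, {"hand": 1, "travel": [0.059, 0, -0.162], "rotation": [0, 0, 0]}, {"hand": 1, "travel": [0.059, 0, -0.162], "rotation": [0, 0, 0]}, {"hand": 1, "travel": [0, 0, 0], "rotation": [0, 0.33, 0]}, {"hand": 1, "travel": [0, 0, 0], "rotation": [0, 0.33, 0]}, {"hand": 1, "travel": [0, 0, 0], "rotation": [0, 0.33, 0]}, {"hand": 1, "travel": [0, 0, 0], "rotation": [0, 0.33, 0]}, {"hand": 1, "travel": [0, 0, 0], "rotation": [0, 0.33, 0]}, {"hand": 1, "travel": [0, 0, 0], "rotation": [0, 0.33, 0]}, {"hand": 1, "travel": [0, 0, 0], "rotation": [0, 0.24, 0]}, {"hand": 1, "travel": [0, 0, 0], "rotation": [0, 0, 0]}]'

```text
time: 4.38
eef_pos: [0.5036, -0.2161, 0.369]
tcp_rot: [-0.521, 0.471, -0.478, 0.527]
contact_force: [-0.6, 0.1, -0.1]
opening: 0.996
```

```bash
cat >> h.py <<'E'
def wrist(name):
    s=ctrl.get_state();im,d=ctrl.read_camera('wrist');cv2.imwrite(f'pics/{name}.png',im)
    p=ctrl.camera_params('wrist');v,u=np.indices(d.shape);x=(u-p['cx'])/p['fx'];y=(v-p['cy'])/p['fy'];r=np.hypot(x,y)+1e-9
    c=np.stack([x/r*np.tan(r)*d,y/r*np.tan(r)*d,d],-1)
    T=p['tool_from_camera'];t=c@T[:3,:3].T+T[:3,3]
    Rm=R.from_quat(s['tcp_rot']).as_matrix();w=t@Rm.T+s['eef_pos'];w[d<=0]=np.nan
    return s,im,d,t,w
def inf():
    s=ctrl.get_state();Rm=R.from_quat(s['tcp_rot']).as_matrix()
    print('t',s['time'],'pos',np.round(s['eef_pos'],4),'zyaw',np.degrees(np.arctan2(Rm[1,2],Rm[0,2])).round(2),'tilt y',Rm[:,1].round(3),'q',np.round(s['qpos'],2),'F',np.round(s['contact_force'],2),'op',np.round(s['opening'],3))
    return s,Rm
E
python3 - <<'E'
from h import *
s,Rm=inf()
s,im,d,t,w=wrist('w1')
ok=(d>0)&(abs(w[...,0]-.5)<.06)&(abs(w[...,1]+.19)<.06)
g=ok&(w[...,2]>.225)&(w[...,2]<.245)
P=w[g];print(g.sum(),P.mean(0),cv2.minAreaRect((P[:,:2]*1000).astype(np.float32)),np.percentile(P[:,2],95))
b=im.astype(int);red=ok&(b[...,2]>b[...,1]+50)&(b[...,2]>b[...,0]+50)&(w[...,2]>.15);print(red.sum(),w[red].mean(0) if red.any() else 0)
h=ok&(w[...,2]>.042)&(w[...,2]<.05)&(b.min(-1)>100);print(h.sum(),cv2.minAreaRect((w[h][:,:2]*1000).astype(np.float32)))
E
```

```text
t 4.375 pos [ 0.5036 -0.2161  0.369 ] zyaw 5.7 tilt y [ 0.012  0.    -1.   ] q [-0.59 -0.08  1.71  0.01  1.49 -0.69] F [-0.58  0.15 -0.08] op 0.996
826 [ 0.50313133 -0.19361602  0.23305666] ((503.2415771484375, -194.60069274902344), (27.129314422607422, 25.505292892456055), 5.976687908172607) 0.23520505787179932
84 [ 0.51982619 -0.19168316  0.21930857]
267 ((502.5751647949219, -185.20529174804688), (47.8119010925293, 51.25908660888672), 6.094264030456543)
```

View pics/w1.png

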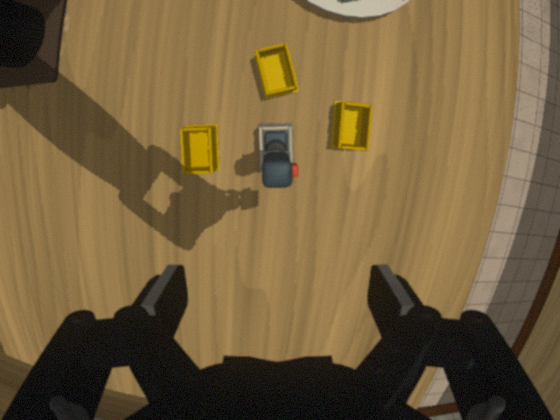

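arm_command --steps '[{"hand": 1, "travel": [-0.071, 0, 0], "rotation": [-0.023, 0, 0]}, {"hand": 1, "travel": [0, 0, 0], "rotation": [0, 0, 0]}, {"hand": 1, "travel": [0, 0.1, 0], "rotation": [0, 0, 0]}]' --grip_force 20

```text
time: 4.8
eef_pos: [0.5025, -0.1934, 0.342]
tcp_rot: [-0.525, 0.471, -0.476, 0.525]
contact_force: [0.2, -0.6, -1.0]
opening: 1.003
```

Run:
```python
from h import *
s,Rm=inf()
s,im,d,t,w=wrist('w2')
b=im.astype(int)
ok=(d>0)&(abs(w[...,0]-.5)<.06)&(abs(w[...,1]+.19)<.06)
for W,n in((w,'world'),(t,'tool')):
  g=ok&(w[...,2]>.228)&(w[...,2]<.245)
  P=W[g];ax=[0,1] if n=='world' else [0,2]
  print(n,g.sum(),P.mean(0),cv2.minAreaRect((P[:,ax]*1000).astype(np.float32)))
  red=ok&(b[...,2]>b[...,1]+50)&(b[...,2]>b[...,0]+50)&(w[...,2]>.15);print(red.sum(),W[red].mean(0),W[red].max(0))
```

```text
t 4.8 pos [ 0.5025 -0.1934  0.342 ] zyaw 5.97 tilt y [ 0.005 -0.004 -1.   ] q [-0.56 -0.09  1.77 -0.    1.45 -0.66] F [ 0.22 -0.62 -0.97] op 1.003
world 928 [ 0.50302302 -0.19297496  0.23322713] ((503.095947265625, -194.43191528320312), (26.968996047973633, 26.25640106201172), 6.61599588394165)
100 [ 0.51940741 -0.19098221  0.21893251] [ 0.52302583 -0.18464001  0.23168565]
tool 928 [-8.88443044e-04  1.08737823e-01  9.29160462e-05] ((0.5448122024536133, -0.0033922195434570312), (26.256031036376953, 26.970733642578125), 0.6303430795669556)
100 [-0.00123546  0.12310923  0.01652757] [0.00571651 0.13461649 0.01943267]
```

View pics/w2.png

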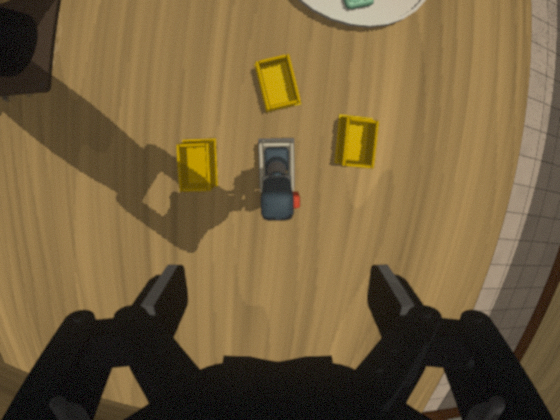

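arm_command --steps '[{"hand": 1, "travel": [0, 0.1, 0], "rotation": [0, 0, 0]}, {"hand": 1, "travel": [0, 0.1, 0], "rotation": [0, 0, 0]}, {"hand": 1, "travel": [0, 0.1, 0], "rotation": [0, 0, 0]}, {"hand": 1, "travel": [0, 0.08, 0], "rotation": [0, 0, 0]}, {"hand": 1, "travel": [0, 0, 0], "rotation": [0, 0, 0]}]'

```text
time: 5.48
eef_pos: [0.4995, -0.1906, 0.2184]
tcp_rot: [0.527, -0.474, 0.47, -0.525]
contact_force: [-0.5, 0.3, 0.3]
opening: 0.996
```

Run:
```python
from h import *
s,Rm=inf()
s,im,d,t,w=wrist('w3')
b=im.astype(int)
ok=(d>0)&(abs(w[...,0]-.5)<.06)&(abs(w[...,1]+.19)<.06)
g=ok&(w[...,2]>.228)&(w[...,2]<.245)&(abs(t[...,2])<.025)
P=t[g];print(g.sum(),P.mean(0),cv2.minAreaRect((P[:,[0,2]]*1000).astype(np.float32)),w[g].mean(0))
```

```text
t 5.475 pos [ 0.4995 -0.1906  0.2184] zyaw 6.23 tilt y [-0.006  0.002 -1.   ] q [-0.55 -0.01  1.93 -0.    1.24 -0.66] F [-0.45  0.3   0.32] op 0.996
2570 [ 0.00172741 -0.01481173  0.0026978 ] ((3.5948829650878906, 2.669816017150879), (25.47818946838379, 27.74494171142578), 2.7431068420410156) [ 0.50246309 -0.19208763  0.23315877]
```

View pics/w3.png

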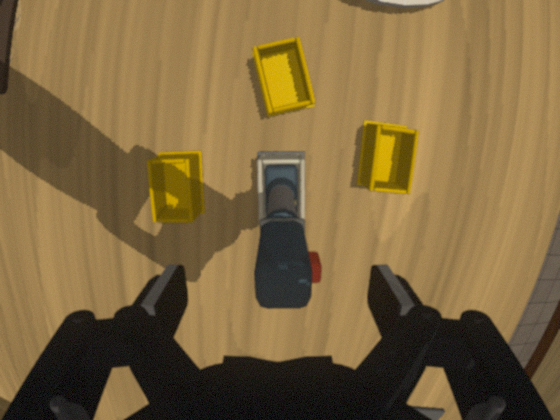

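arm_command --steps '[{"hand": 1, "travel": [0.011, 0.009, 0.009], "rotation": [0, 0, 0]}, {"hand": 1, "travel": [0, 0, 0], "rotation": [0, 0, 0]}]'

```text
time: 5.78
eef_pos: [0.5049, -0.1951, 0.2202]
tcp_rot: [0.527, -0.471, 0.473, -0.526]
contact_force: [-0.5, 0.5, -1.0]
opening: 0.995
```

Run:
```python
from h import *
s,Rm=inf()
s,im,d,t,w=wrist('w4')
ok=(d>0)&(abs(w[...,0]-.5)<.06)&(abs(w[...,1]+.19)<.06)
g=ok&(w[...,2]>.228)&(w[...,2]<.245)&(abs(t[...,2])<.025)
P=t[g];print(g.sum(),P.mean(0),cv2.minAreaRect((P[:,[0,2]]*1000).astype(np.float32)),w[g].mean(0))
```

```text
t 5.775 pos [ 0.5049 -0.1951  0.2202] zyaw 6.26 tilt y [ 0.001 -0.002 -1.   ] q [-0.56 -0.    1.91 -0.    1.23 -0.66] F [-0.48  0.53 -1.05] op 0.995
2616 [-0.00314616 -0.01290219 -0.00196295] ((-1.470062255859375, -2.222954750061035), (25.17015266418457, 27.814693450927734), 1.6259067058563232) [ 0.5026242  -0.19211986  0.23313607]
```

arm_command --steps '[{"hand": 1, "travel": [-0.005, 0.02, -0.007], "rotation": [0, 0, 0]}]'

```text
time: 5.95
eef_pos: [0.5034, -0.1943, 0.2157]
tcp_rot: [0.527, -0.47, 0.474, -0.526]
contact_force: [-0.1, 0.3, -0.3]
opening: 0.997
```

```bash
cat >> h.py <<'E'
def grip(name):
    s,Rm=inf()
    s,im,d,t,w=wrist(name)
    ok=(d>0)&(abs(t[...,0])<.03)&(abs(t[...,2])<.025)&(t[...,1]>-.05)
    y=t[...,1][ok];top=np.percentile(y,2)
    g=ok&(t[...,1]<top+.006)
    P=t[g];print('gripTop tool y',np.median(P[:,1]).round(4),top.round(4),g.sum(),cv2.minAreaRect((P[:,[0,2]]*1000).astype(np.float32)),'world',w[g].mean(0).round(4))
E
python3 - <<'E'
from h import *
grip('w5')
E
```

```text
t 5.95 pos [ 0.5034 -0.1943  0.2157] zyaw 6.25 tilt y [ 0.003 -0.004 -1.   ] q [-0.56 -0.01  1.92 -0.    1.22 -0.66] F [-0.14  0.34 -0.31] op 0.997
gripTop tool y -0.018 -0.0193 2594 ((-0.6239261627197266, -0.6238765716552734), (24.852401733398438, 27.813316345214844), 0.6687065362930298) world [ 0.5025 -0.1923  0.2333]
```

arm_command --steps '[{"hand": 0, "travel": [0, 0, 0], "rotation": [0, 0, 0]}, {"hand": 0, "travel": [0, 0, 0], "rotation": [0, 0, 0]}, {"hand": 0, "travel": [0, 0, 0], "rotation": [0, 0, 0]}, {"hand": 0, "travel": [0, 0, 0], "rotation": [0, 0, 0]}, {"hand": 0, "travel": [0, 0, 0], "rotation": [0, 0, 0]}]' --grip_force 20

```text
time: 6.62
eef_pos: [0.5023, -0.1935, 0.2142]
tcp_rot: [0.527, -0.471, 0.473, -0.526]
contact_force: [0.2, -0.5, 0.2]
opening: 0.322
```

Run:
```python
from h import *
grip('w6')
im,d=ctrl.read_camera('side');cv2.imwrite('pics/s6.png',cv2.resize(im[60:260,250:450],(600,600),interpolation=2))
```

```text
t 6.625 pos [ 0.5023 -0.1935  0.2142] zyaw 6.27 tilt y [ 0.001 -0.002 -1.   ] q [-0.56 -0.01  1.93 -0.    1.22 -0.66] F [ 0.18 -0.51  0.25] op 0.322
gripTop tool y -0.0436 -0.0475 1029 ((-2.213019371032715, -0.053546905517578125), (49.875144958496094, 25.385881423950195), 89.80648803710938) world [ 0.502  -0.1876  0.2589]
```

View pics/w6.png

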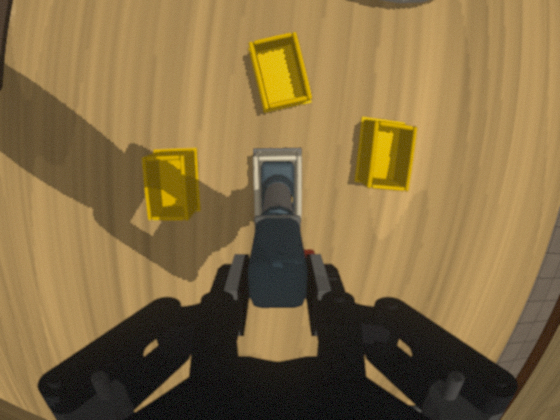

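View pics/s6.png

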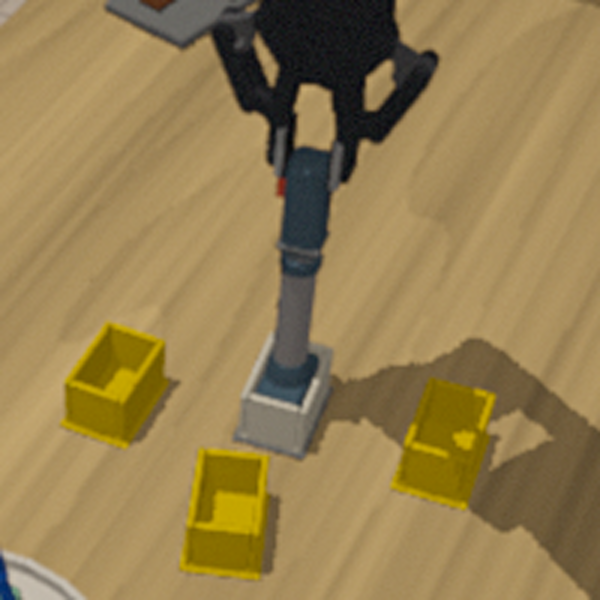

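Run:
```python
from h import *
s,im,d,t,w=wrist('w7')
i2,d2=ctrl.read_camera('side')
P,u,v=pts('side',d2,d2>0);b=i2[v,u].astype(int)
red=(b[:,2]>b[:,1]+50)&(b[:,2]>b[:,0]+50)&(abs(P[:,0]-.5)<.06)&(abs(P[:,1]+.19)<.06)&(P[:,2]>.12)
print('side red',P[red].round(3).tolist())
b=im.astype(int);red=(b[...,2]>b[...,1]+50)&(b[...,2]>b[...,0]+50)&(abs(t[...,2])<.05)&(abs(t[...,0])<.05);print('wrist red tool',red.sum(),t[red].round(3)[:15].tolist())
for n,m in(('pad+',(t[...,2]>.012)&(t[...,2]<.03)),('pad-',(t[...,2]<-.012)&(t[...,2]>-.03))):
    q=m&(abs(t[...,0])<.02)&(t[...,1]<.06)&(d>0);print(n,np.percentile(t[q],[5,50,95,99],axis=0).round(3).tolist())
A=cv2.resize(im[200:350,200:360],(480,450),interpolation=2);B=cv2.resize(i2[95:165,310:370],(386,450),interpolation=2)
cv2.imwrite('pics/z7.png',cv2.hconcat([A,B])[:,:800])
```

```text
side red [[0.517, -0.187, 0.216], [0.515, -0.187, 0.217], [0.517, -0.188, 0.213], [0.515, -0.187, 0.215], [0.518, -0.187, 0.211], [0.517, -0.19, 0.21], [0.516, -0.19, 0.21], [0.517, -0.19, 0.207], [0.514, -0.187, 0.21], [0.519, -0.189, 0.205], [0.517, -0.19, 0.204], [0.514, -0.186, 0.209], [0.516, -0.187, 0.205]]
wrist red tool 28 [[-0.005, 0.01, 0.015], [-0.004, 0.011, 0.016], [-0.005, 0.011, 0.016], [-0.005, 0.01, 0.017], [-0.005, 0.011, 0.017], [-0.004, 0.011, 0.018], [-0.004, 0.011, 0.018], [-0.005, 0.009, 0.015], [-0.005, 0.009, 0.015], [-0.005, 0.009, 0.016], [-0.005, 0.009, 0.016], [-0.005, 0.008, 0.017], [-0.005, 0.009, 0.017], [-0.005, 0.009, 0.018], [-0.004, 0.01, 0.019]]
pad+ [[-0.019, -0.103, 0.013], [-0.013, -0.075, 0.018], [-0.0, -0.015, 0.028], [0.008, 0.023, 0.03]]
pad- [[-0.019, -0.103, -0.028], [-0.013, -0.076, -0.018], [-0.0, -0.017, -0.013], [0.008, 0.01, -0.012]]
```

View pics/z7.png

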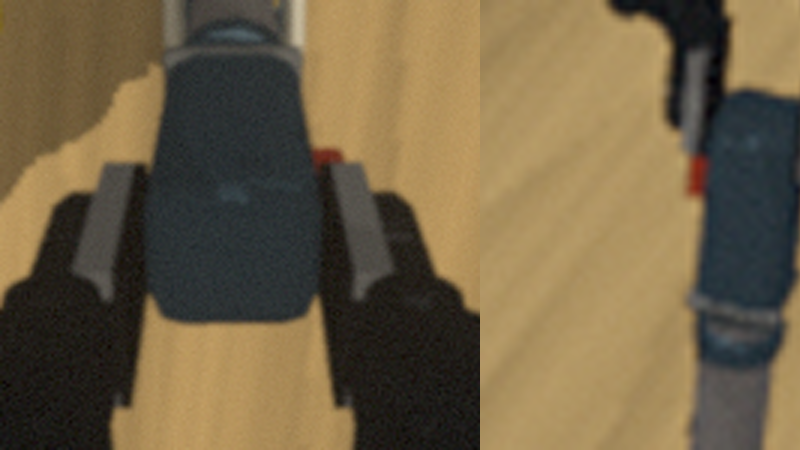

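Run:
```python
from h import *
inf()
s,im,d,t,w=wrist('w8')
for r in range(248,300,4):
    print(r,[ (c,t[r,c].round(3).tolist()) for c in (240,246,314,317)])
```

```text
t 6.825 pos [ 0.5023 -0.1935  0.2142] zyaw 6.27 tilt y [ 0.001 -0.003 -1.   ] q [-0.56 -0.01  1.93 -0.    1.22 -0.66] F [ 0.04 -0.27  0.05] op 0.32
248 [(240, [0.084, 0.214, -0.045]), (246, [0.084, 0.214, -0.038]), (314, [0.084, 0.213, 0.045]), (317, [0.085, 0.215, 0.049])]
252 [(240, [0.09, 0.214, -0.045]), (246, [0.09, 0.214, -0.038]), (314, [0.09, 0.214, 0.046]), (317, [0.09, 0.214, 0.049])]
256 [(240, [-0.012, -0.012, -0.017]), (246, [-0.011, -0.011, -0.014]), (314, [-0.012, -0.012, 0.017]), (317, [-0.012, -0.012, 0.018])]
260 [(240, [-0.011, -0.016, -0.017]), (246, [-0.011, -0.016, -0.014]), (314, [-0.011, -0.016, 0.017]), (317, [-0.012, -0.017, 0.018])]
264 [(240, [-0.013, -0.022, -0.016]), (246, [-0.012, -0.02, -0.014]), (314, [-0.012, -0.022, 0.016]), (317, [-0.012, -0.022, 0.017])]
268 [(240, [-0.012, -0.025, -0.016]), (246, [-0.009, -0.02, -0.014]), (314, [-0.012, -0.024, 0.016]), (317, [-0.012, -0.025, 0.017])]
272 [(240, [-0.012, -0.029, -0.015]), (246, [-0.008, -0.021, -0.014]), (314, [-0.012, -0.028, 0.015]), (317, [-0.012, -0.029, 0.017])]
276 [(240, [-0.011, -0.031, -0.015]), (246, [-0.006, -0.021, -0.014]), (314, [-0.011, -0.031, 0.015]), (317, [-0.012, -0.031, 0.016])]
280 [(240, [-0.011, -0.034, -0.015]), (246, [-0.005, -0.022, -0.014]), (314, [-0.012, -0.035, 0.015]), (317, [-0.012, -0.036, 0.016])]
284 [(240, [-0.012, -0.038, -0.014]), (246, [-0.003, -0.023, -0.014]), (314, [-0.011, -0.037, 0.015]), (317, [-0.012, -0.038, 0.016])]
288 [(240, [-0.011, -0.04, -0.014]), (246, [-0.001, -0.023, -0.014]), (314, [-0.012, -0.041, 0.014]), (317, [-0.012, -0.042, 0.015])]
292 [(240, [-0.011, -0.043, -0.014]), (246, [0.001, -0.024, -0.014]), (314, [-0.011, -0.043, 0.014]), (317, [-0.011, -0.043, 0.015])]
296 [(240, [-0.009, -0.043, -0.014]), (246, [-0.0, -0.028, -0.013]), (314, [-0.009, -0.043, 0.014]), (317, [-0.01, -0.044, 0.015])]
```

The wrist and side pictures (red at about (308,252) in the wrist view, fingertip edge at row 255) show the fingertips closed on the grip just above the button. They sit about 30 mm higher than the stated geometry implies. I'll open, go lower and check again.

arm_command --steps '[{"hand": 0.7, "travel": [0, 0, 0], "rotation": [0, 0, 0]}, {"hand": 0.7, "travel": [0, 0, 0], "rotation": [0, 0, 0]}, {"hand": 0.7, "travel": [0, 0, 0], "rotation": [0, 0, 0]}, {"hand": 0.7, "travel": [0, 0.045, 0], "rotation": [0, 0, 0]}, {"hand": 0.7, "travel": [0, 0.04, 0], "rotation": [0, 0, 0]}]'

```text
time: 7.5
eef_pos: [0.5027, -0.1939, 0.188]
tcp_rot: [0.527, -0.471, 0.473, -0.526]
contact_force: [0.2, -0.4, -0.1]
opening: 0.701
```

Run:
```python
from h import *
inf()
s,im,d,t,w=wrist('w9')
i2,d2=ctrl.read_camera('side')
ok=(d>0)&(abs(t[...,0])<.03)&(abs(t[...,2])<.016)&(abs(w[...,2]-.233)<.008)
P=t[ok];print(ok.sum(),cv2.minAreaRect((P[:,[0,2]]*1000).astype(np.float32)),np.median(P[:,1]))
A=cv2.resize(im[200:350,200:360],(400,375),interpolation=2);B=cv2.resize(i2[85:155,310:385],(400,375),interpolation=2)
cv2.imwrite('pics/z9.png',cv2.hconcat([A,B]))
pd=(abs(t[...,0]+.011)<.003)&(abs(t[...,2])<.035)&(abs(t[...,2])>.016)&(d>0)&(t[...,1]<.05);print('pad tip y',np.percentile(t[pd][:,1],[50,95,99]))
```

```text
t 7.5 pos [ 0.5027 -0.1939  0.188 ] zyaw 6.26 tilt y [ 0.002 -0.003 -1.   ] q [-0.56  0.02  1.95 -0.    1.17 -0.66] F [ 0.22 -0.39 -0.06] op 0.701
3898 ((0.19953060150146484, 0.04437828063964844), (28.030481338500977, 26.37480354309082), 88.38768768310547) -0.045556291284139495
pad tip y [-0.0649201  -0.02139718 -0.01539711]
```

View pics/z9.png

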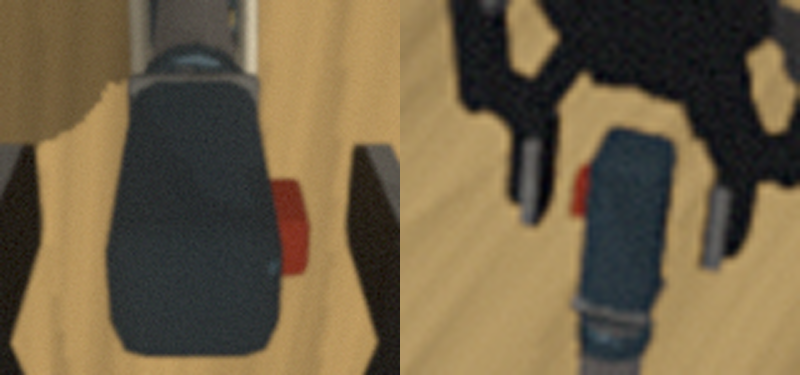

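arm_command --steps '[{"hand": 0, "travel": [0, 0, 0], "rotation": [0, 0, 0]}, {"hand": 0, "travel": [0, 0, 0], "rotation": [0, 0, 0]}, {"hand": 0, "travel": [0, 0, 0], "rotation": [0, 0, 0]}, {"hand": 0, "travel": [0, 0, 0], "rotation": [0, 0, 0]}, {"hand": 0, "travel": [0, 0, 0], "rotation": [0, 0, 0]}]' --grip_force 25

```text
time: 8.22
eef_pos: [0.5021, -0.1933, 0.1867]
tcp_rot: [0.527, -0.472, 0.472, -0.526]
contact_force: [0.9, 0.0, -1.5]
opening: 0.322
```

```bash
cat >> h.py <<'E'
def look(n):
    inf()
    s,im,d,t,w=wrist('w'+n)
    i2,d2=ctrl.read_camera('side')
    p=ctrl.camera_params('side');T=np.linalg.inv(p['extrinsics']);q=T[:3,:3]@(np.array(s['eef_pos'])+[0,0,-.05])+T[:3,3]
    c=int(p['fx']*q[0]/q[2]+p['cx']);r=int(p['fy']*q[1]/q[2]+p['cy'])
    A=cv2.resize(im[200:350,200:360],(400,375),interpolation=2);B=cv2.resize(i2[max(r-60,0):max(r-60,0)+120,c-64:c+64],(400,375),interpolation=2)
    cv2.imwrite(f'pics/z{n}.png',cv2.hconcat([A,B]))
E
python3 -c "
from h import *
look('10')"
```

```text
t 8.225 pos [ 0.5021 -0.1933  0.1867] zyaw 6.27 tilt y [-0.    -0.002 -1.   ] q [-0.56  0.02  1.95 -0.    1.17 -0.66] F [ 0.88  0.03 -1.52] op 0.322
```

View pics/z10.png

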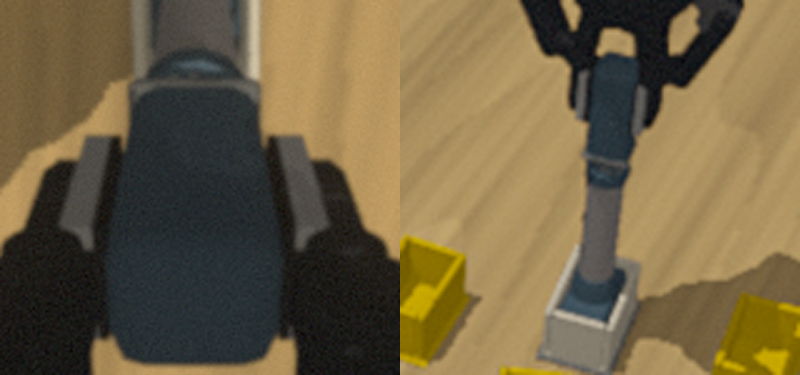

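arm_command --steps '[{"hand": 0, "travel": [0, -0.03, 0], "rotation": [0, 0, 0]}, {"hand": 0, "travel": [0, -0.04, 0], "rotation": [0, 0, 0]}, {"hand": 0, "travel": [0, -0.04, 0], "rotation": [0, 0, 0]}, {"hand": 0, "travel": [0, -0.04, 0], "rotation": [0, 0, 0]}]'

```text
time: 8.82
eef_pos: [0.502, -0.1933, 0.2343]
tcp_rot: [0.527, -0.472, 0.472, -0.526]
contact_force: [-0.1, -0.0, -1.2]
opening: 0.322
```

```bash
python3 -c "
from h import *
look('11')"
```

```text
t 8.825 pos [ 0.502  -0.1933  0.2343] zyaw 6.26 tilt y [-0.    -0.002 -1.   ] q [-0.56 -0.02  1.91 -0.    1.26 -0.66] F [-0.14 -0.02 -1.16] op 0.322
```

View pics/z11.png

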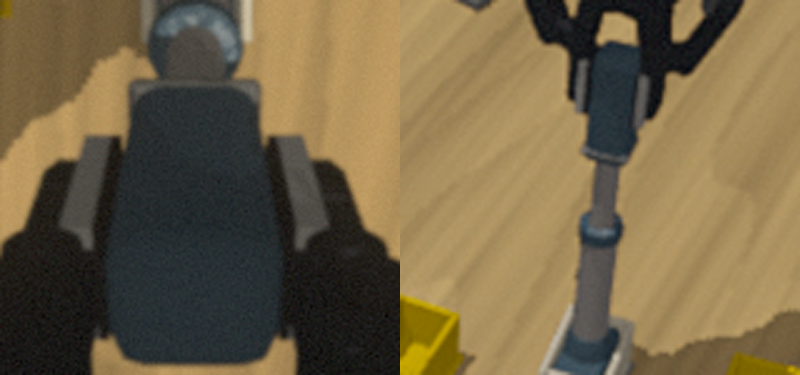

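arm_command --steps '[{"hand": 1, "travel": [0, 0, 0], "rotation": [0, 0, 0]}, {"hand": 1, "travel": [0, 0, 0], "rotation": [0, 0, 0]}, {"hand": 1, "travel": [0, 0, 0], "rotation": [0, 0, 0]}, {"hand": 1, "travel": [0, 0, 0], "rotation": [0, 0, 0]}]'

```text
time: 9.43
eef_pos: [0.5024, -0.1936, 0.2357]
tcp_rot: [0.527, -0.471, 0.473, -0.526]
contact_force: [0.3, 0.1, 0.3]
opening: 1.002
```

```bash
python3 -c "
from h import *
look('12')"
```

```text
t 9.425 pos [ 0.5024 -0.1936  0.2357] zyaw 6.26 tilt y [ 0.001 -0.003 -1.   ] q [-0.56 -0.02  1.9  -0.    1.26 -0.66] F [0.27 0.11 0.26] op 1.002
```

View pics/z12.png

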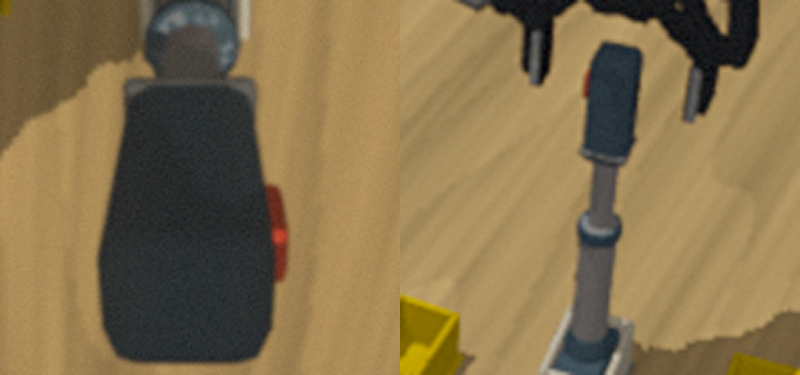

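arm_command --steps '[{"hand": 1, "travel": [0, 0, 0], "rotation": [0, 0.33, 0]}, {"hand": 1, "travel": [0, 0, 0], "rotation": [0, 0.33, 0]}, {"hand": 1, "travel": [0, 0, 0], "rotation": [0, 0.33, 0]}, {"hand": 1, "travel": [0, 0, 0], "rotation": [0, 0.33, 0]}, {"hand": 1, "travel": [0, 0, 0], "rotation": [0, 0.33, 0]}, {"hand": 1, "travel": [0, 0, 0], "rotation": [0, 0.33, 0]}, {"hand": 1, "travel": [0, 0, 0], "rotation": [0, 0.33, 0]}, {"hand": 1, "travel": [0, 0, 0], "rotation": [0, 0.33, 0]}, {"hand": 1, "travel": [0, 0, 0], "rotation": [0, 0.33, 0]}, {"hand": 1, "travel": [0, 0, 0], "rotation": [0, 0, 0]}]'

```text
time: 10.78
eef_pos: [0.502, -0.1934, 0.2343]
tcp_rot: [0.027, -0.706, 0.707, -0.026]
contact_force: [0.2, 0.3, -0.2]
opening: 0.998
```

Run:
```python
from h import *
look('13')
s,im,d,t,w=wrist('w13')
ok=(d>0)&(abs(t[...,0])<.03)&(abs(t[...,2])<.025)&(t[...,1]<-.035)&(t[...,1]>-.06)
P=t[ok];print(ok.sum(),cv2.minAreaRect((P[:,[0,2]]*1000).astype(np.float32)),np.median(P,0),w[ok].mean(0))
```

```text
t 10.775 pos [ 0.502  -0.1934  0.2343] zyaw -85.71 tilt y [-0.001 -0.002 -1.   ] q [-0.56 -0.02  1.9  -0.    1.26  0.94] F [ 0.17  0.29 -0.16] op 0.998
4456 ((-1.6361351013183594, 1.773721694946289), (27.94234848022461, 26.3358154296875), 2.6791749000549316) [-0.00718192 -0.04786647  0.00145134] [ 0.50766691 -0.19443822  0.28078799]
```

View pics/z13.png

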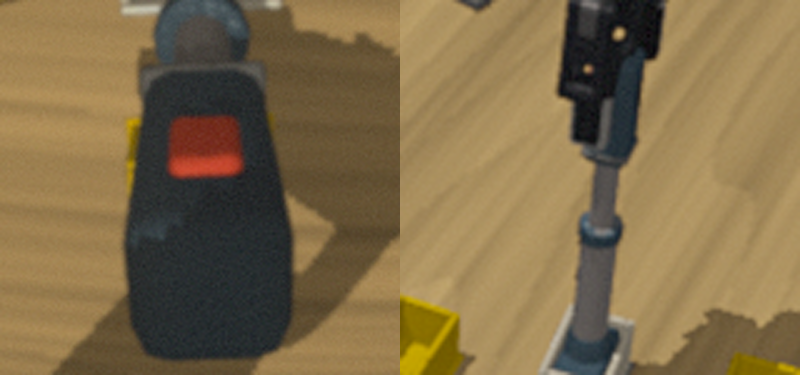

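arm_command --steps '[{"hand": 0.8, "travel": [-0.005, 0, 0.006], "rotation": [0, -0.073, 0]}, {"hand": 0, "travel": [0, 0, 0], "rotation": [0, 0, 0]}, {"hand": 0, "travel": [0, 0, 0], "rotation": [0, 0, 0]}, {"hand": 0, "travel": [0, 0, 0], "rotation": [0, 0, 0]}, {"hand": 0, "travel": [0, 0, 0], "rotation": [0, 0, 0]}, {"hand": 0, "travel": [0, 0, 0], "rotation": [0, 0, 0]}, {"hand": 0, "travel": [0, 0, 0], "rotation": [0, 0, 0]}]' --grip_force 35

```text
time: 11.8
eef_pos: [0.5036, -0.1952, 0.2343]
tcp_rot: [0.042, -0.705, 0.707, -0.041]
contact_force: [0.7, -0.4, -0.4]
opening: 0.303
```

Run:
```python
from h import *
look('14')
```

```text
t 11.8 pos [ 0.5036 -0.1952  0.2343] zyaw -83.26 tilt y [-0.001 -0.002 -1.   ] q [-0.56 -0.02  1.9  -0.    1.26  0.9 ] F [ 0.72 -0.42 -0.44] op 0.303
```

View pics/z14.png

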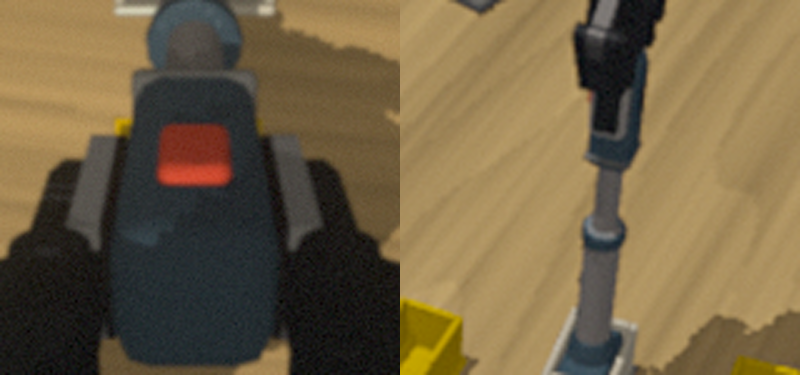

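arm_command --steps '[{"hand": 0, "travel": [0, -0.01, 0], "rotation": [0, 0, 0]}, {"hand": 0, "travel": [0, -0.01, 0], "rotation": [0, 0, 0]}, {"hand": 0, "travel": [0, -0.01, 0], "rotation": [0, 0, 0]}, {"hand": 0, "travel": [0, -0.01, 0], "rotation": [0, 0, 0]}, {"hand": 0, "travel": [0, -0.01, 0], "rotation": [0, 0, 0]}, {"hand": 0, "travel": [0, 0, 0], "rotation": [0, 0, 0]}, {"hand": 0, "travel": [0, 0, 0], "rotation": [0, 0, 0]}]'

```text
time: 12.78
eef_pos: [0.5023, -0.1941, 0.2471]
tcp_rot: [-0.043, 0.706, -0.705, 0.04]
contact_force: [1.5, -0.8, -5.1]
opening: 0.303
```

Run:
```python
from h import *
look('15')
```

```text
t 12.775 pos [ 0.5023 -0.1941  0.2471] zyaw -83.25 tilt y [-0.005  0.001 -1.   ] q [-0.56 -0.03  1.89 -0.    1.29  0.9 ] F [ 1.46 -0.79 -5.07] op 0.303
```

View pics/z15.png

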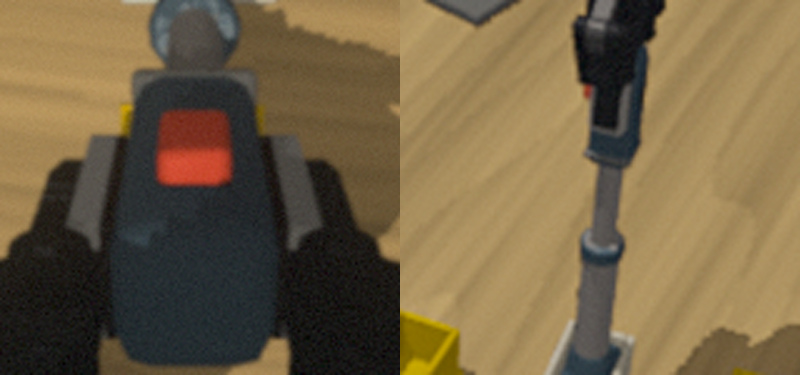

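arm_command --steps '[{"hand": 0, "travel": [0, -0.02, 0], "rotation": [0, 0, 0]}, {"hand": 0, "travel": [0, -0.03, 0], "rotation": [0, 0, 0]}, {"hand": 0, "travel": [0, -0.03, 0], "rotation": [0, 0, 0]}, {"hand": 0, "travel": [0, -0.03, 0], "rotation": [0, 0, 0]}, {"hand": 0, "travel": [0, -0.03, 0], "rotation": [0, 0, 0]}, {"hand": 0, "travel": [0, -0.03, 0], "rotation": [0, 0, 0]}, {"hand": 0, "travel": [0, -0.03, 0], "rotation": [0, 0, 0]}, {"hand": 0, "travel": [0, -0.03, 0], "rotation": [0, 0, 0]}, {"hand": 0, "travel": [0, -0.02, 0], "rotation": [0, 0, 0]}, {"hand": 0, "travel": [0, 0, 0], "rotation": [0, 0, 0]}, {"hand": 0, "travel": [0, 0, 0], "rotation": [0, 0, 0]}]' --grip_force 40

```text
time: 14.25
eef_pos: [0.5023, -0.1941, 0.3279]
tcp_rot: [-0.044, 0.706, -0.705, 0.04]
contact_force: [-0.3, 0.5, -4.5]
opening: 0.297
```

Run:
```python
from h import *
look('16')
im,d=ctrl.read_camera('side')
cv2.imwrite('pics/s16.png',cv2.resize(im[40:240,250:450],(600,600),interpolation=2))
P,u,v=pts('side',d,d>0);n=(abs(P[:,0]-.5)<.05)&(abs(P[:,1]+.19)<.05)&(P[:,2]<.14)&(P[:,2]>.03)
print(np.histogram(P[n][:,2],bins=np.arange(.03,.15,.01)))
for t in('dropper_bottle','nail_clipper','floss_case','toothbrush_cup'):
    if t=='dropper_bottle': im,d=ctrl.read_camera('top')
    m=ctrl.masks_of('top',t)
    if m:
        Q,_,_=pts('top',d,m[0]['region']);print(t,m[0]['score'],m[0]['at'],np.median(Q,0).round(3))
```

```text
t 14.25 pos [ 0.5023 -0.1941  0.3279] zyaw -83.25 tilt y [-0.006  0.001 -1.   ] q [-0.56 -0.08  1.79 -0.    1.44  0.9 ] F [-0.33  0.48 -4.48] op 0.297
(array([144, 190,   0,   0,   0,  19,  60,  45,  70, 173,  70]), array([0.03, 0.04, 0.05, 0.06, 0.07, 0.08, 0.09, 0.1 , 0.11, 0.12, 0.13,
       0.14]))
dropper_bottle 0.76 [224.2, 166.2] [0.651 0.145 0.07 ]
nail_clipper 0.6 [189.5, 197.7] [0.585 0.232 0.029]
floss_case 0.66 [251.9, 195.5] [0.588 0.073 0.034]
toothbrush_cup 0.75 [222.8, 225.1] [0.511 0.14  0.065]
```

View pics/s16.png

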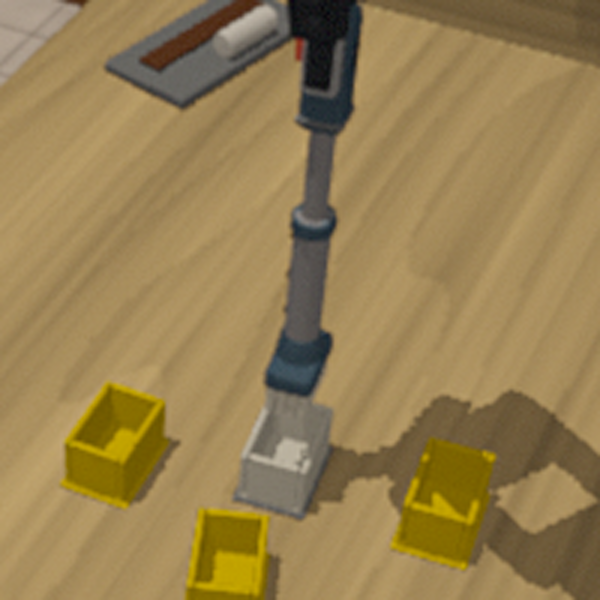

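View pics/z16.png

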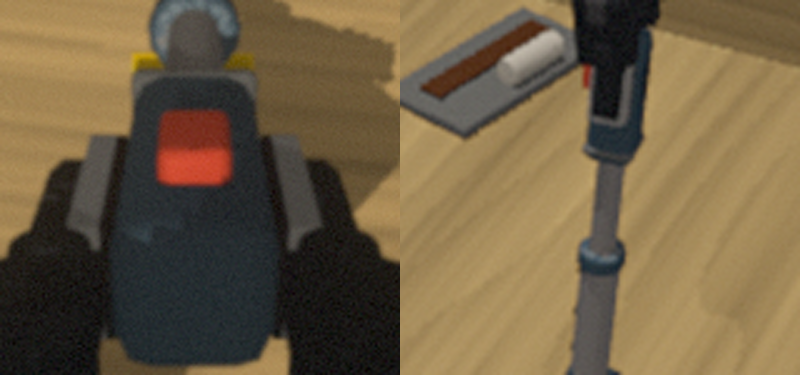

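```bash
python3 -c "
from h import *
inf();print(ctrl.sign_off());inf()"
```

```text
t 14.65 pos [ 0.5025 -0.1942  0.3281] zyaw -83.25 tilt y [-0.005  0.001 -1.   ] q [-0.56 -0.08  1.79 -0.    1.44  0.9 ] F [ 0.02  1.32 -4.74] op 0.302
the job is handed in; nothing more can be done
None
the job is handed in; nothing more can be done
```

The job is handed in at 14.65 s: the brush is drawn to full length, locked, and held by its grip upright above the empty holder.

I squeezed the button, drew the handle about 48 mm (past the first stop) and let go. I then turned the gripper 90° to grip the plain faces and drew on until the button sprang out and the arm took the brush's weight. From there I lifted straight up.

**Last checks:**
- **Button:** it looks fully out in the wrist and side pictures.
- **Handle:** the grip's top is at about 0.375 m and the bristle tips at about 0.085 m, which fits the full 60 mm.
- **Hold:** the arm carries about 4.5–5 N and the pose is steady. The tips are well clear of the holder's 46 mm rim.
- **Turntable things:** the top camera puts all four within about 2 mm of where they started.

**What disagreed:** the fingertips in the pictures stand about 30 mm farther back than stated. My first squeeze therefore closed on the grip just above the button, and I reopened, went about 28 mm lower and squeezed again. By the stated geometry the grasp point is about 28 mm from the grip point, and by the pictures about 7 mm. Both are inside the 45 mm limit.

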